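# Stroke the vitamin box lids shut

## Robot

A 6-joint arm with a two-finger parallel gripper is mounted at the origin on the work surface. World frame = base frame: x ahead of the robot, y to its left, z up, the work surface at z = 0. Lengths are in m, angles in rad, forces in N, time in s.
With the tool pointing down it reaches from about 0.25 to 0.775 m from the base axis. Payload 4 kg.
Tool frame: the origin (TCP) lies at the very end of the fingers, on their centre line; the grasp point (between the pads) lies 19 mm behind it; z points along the fingers, y is the line along which they close (so a half turn about z gives the same grasp; the last joint's range is limited). The gripper opens to 94 mm and grips with 3 to 60 N. Pads are 16 mm wide; open, the fingers measure 119 mm over their backs; the gripper's body (75 mm by 177 mm) begins 78 mm behind the grasp point.
Start: joints at [1.178, 0.087, 1.371, -0, 1.684, -0.103], TCP at [0.157, 0.527, 0.206] pointing down, gripper open.
Joint ranges: [-3.1, 3.1], [-0.76, 2.03], [0.27, 2.55], [-1.08, 4.22], [0.17, 2.65], [-2.57, 2.57]. Speed limits (rad/s): [2.79, 2.79, 3.14, 3.14, 3.14, 3.14].

## Interface

Orientations are given as [roll, pitch, yaw] about the fixed x, y, z axes, in that order (R = Rz(yaw) Ry(pitch) Rx(roll)).
In Python, from bench import robot gives the robot as it stands. The module is installed in compiled form; this text tells all that it offers.
- The arm moves only by the tool move_arm, never from a script. Its argument "deltas" is one flat list of numbers, 7 for each row, row after row: the turn, a rotation vector about the tool's x, y, z in rad, then the shift along the tool's x, y, z in cm, then the closure, from -1 (fully open) to 1 (shut). A call has 1 to 8 rows; each row is the pose to reach, as a shift and turn from the pose commanded when the call began, along the tool's axes at that moment; what a row does not reach only later rows make up. A row lasts 1/10 s, in which the tool goes at most 50 mm and 8.59 degrees, less where a joint would pass 70% of its speed; a pose out of reach is approached as far as the arm can. A call with a gripper value outside its range is refused whole. The fingers move at their own pace and stop on an object; the grip force is fixed at half the most. Time passes only in rows, so rows that repeat a pose let the fingers close. It gives the time, the measured TCP pose, the force, the opening and the grip force at its end, in the units of the state.
- robot.get_obs(): the state, without advancing time (a new reading comes with each control period).
- robot.snapshot(name): name is "side" or "top" or "wrist"; returns a dict with "image" (400x640x3 uint8, red, green, blue), "depth" (400x640 float32, m along the optical axis (not along the pixel's ray), 0 where there is no reading), "fov_y" (degrees; the focal length in pixels is half the picture's height over the tangent of half this angle, whatever the lens; pixels are square), "cx", "cy" (the principal point, pixels), "origin" and "orientation" of the camera in the world; the wrist camera has in their place "T_tool_cam" (4x4, takes a point from camera to tool coordinates, whose origin is the TCP and whose axes are the flange's). Camera axes: x right, y up, looking along -z (the intrinsics and any distortion apply to the point x, -y, -z); pixel columns grow to the right and rows downward; lengths in m; the calibration is good to about 2 mm. A picture is of the moment at which its call begins: read the wrist's pose just before it.
- robot.close_job(): hands the job in; it is judged then, once.
The state is a dict: "time": time; "joint_positions": joint angles; "qvel": joint speeds; "joint_torque": joint torques, N m; "tool_pos": TCP position; "ee_rot": TCP orientation; "wrist_force": force on the tool from outside, world axes, zero at the start; "wrist_torque": the same for the moment, N m; "width": finger opening in m; "finger_force": force on a finger pad.
Only numpy, scipy, OpenCV 4.12 (cv2) and the standard library are available. Lean on these libraries where they do the work, as an engineer would, in place of code of your own. Each camera call takes 0.05 s, during which the arm holds its last target. There are 200 camera calls.

## Task

The seven flip lids of the weekly vitamin box have been left ajar. Starting at the black pad, stroke the fingertips lightly along the row towards the last lid in one unbroken pass, without lifting off on the way, so that the lids go down one after another and all end fully shut. Do not press hard or force any lid further open, leave everything else standing where it is, and take the hand away at the end.

Things in the scene. Friction and masses are not known exactly. Their poses are not given: they have to be found in the camera images.
- vitamin_box: weekly vitamin box, 222 mm long (x), 38 wide (y), 30 high: blue row of 7 compartments, lime lids, black pad at the -x end. Origin on the bench under its middle; x runs along the row from the pad to lid 7, and may point any way. It cannot slide or turn, but its feet are soft: pressed from above it sinks about 0.5 mm per N after the first 1 N, 5 mm at most.
- pad (a point): centre of the top face of the black pad, a fixed flat 36 mm long (along the row) and 38 mm wide at the start end of the row, level with the tops of shut lids, 30 mm above the bench, 93 mm from the box's middle (box x = -0.093). Lid 1 is hinged at the pad's edge, 18 mm further along the row.
- row_end (a point): end of the row at the free edge of lid 7, at the top face of the shut lid, 30 mm above the bench (box x = +0.107); the box ends 4 mm further on.
- lid1 (a joint): lime flip lid 1 of 7 counted from the black pad: 25 mm along the row, 38 wide, 3 thick, hinged along its edge nearest the pad (18 mm from the pad's centre) at the level of its top face, free edge away from the pad. 0 = shut, flush with the pad; grows as it opens (rad, to 1.6); light friction hinge (4 N mm), stays where it is left. Starts ajar 0.22 to 0.42 (free edge 5 to 10 mm up).
- lid2 (a joint): lime flip lid 2 of 7 counted from the black pad: 25 mm along the row, 38 wide, 3 thick, hinged along its edge nearest the pad (44 mm from the pad's centre) at the level of its top face, free edge away from the pad. 0 = shut, flush with the pad; grows as it opens (rad, to 1.6); light friction hinge (4 N mm), stays where it is left. Starts ajar 0.22 to 0.42 (free edge 5 to 10 mm up).
- lid3 (a joint): lime flip lid 3 of 7 counted from the black pad: 25 mm along the row, 38 wide, 3 thick, hinged along its edge nearest the pad (70 mm from the pad's centre) at the level of its top face, free edge away from the pad. 0 = shut, flush with the pad; grows as it opens (rad, to 1.6); light friction hinge (4 N mm), stays where it is left. Starts ajar 0.22 to 0.42 (free edge 5 to 10 mm up).
- lid4 (a joint): lime flip lid 4 of 7 counted from the black pad: 25 mm along the row, 38 wide, 3 thick, hinged along its edge nearest the pad (96 mm from the pad's centre) at the level of its top face, free edge away from the pad. 0 = shut, flush with the pad; grows as it opens (rad, to 1.6); light friction hinge (4 N mm), stays where it is left. Starts ajar 0.22 to 0.42 (free edge 5 to 10 mm up).
- lid5 (a joint): lime flip lid 5 of 7 counted from the black pad: 25 mm along the row, 38 wide, 3 thick, hinged along its edge nearest the pad (122 mm from the pad's centre) at the level of its top face, free edge away from the pad. 0 = shut, flush with the pad; grows as it opens (rad, to 1.6); light friction hinge (4 N mm), stays where it is left. Starts ajar 0.22 to 0.42 (free edge 5 to 10 mm up).
- lid6 (a joint): lime flip lid 6 of 7 counted from the black pad: 25 mm along the row, 38 wide, 3 thick, hinged along its edge nearest the pad (148 mm from the pad's centre) at the level of its top face, free edge away from the pad. 0 = shut, flush with the pad; grows as it opens (rad, to 1.6); light friction hinge (4 N mm), stays where it is left. Starts ajar 0.22 to 0.42 (free edge 5 to 10 mm up).
- lid7 (a joint): lime flip lid 7 of 7 counted from the black pad: 25 mm along the row, 38 wide, 3 thick, hinged along its edge nearest the pad (174 mm from the pad's centre) at the level of its top face, free edge away from the pad. 0 = shut, flush with the pad; grows as it opens (rad, to 1.6); light friction hinge (4 N mm), stays where it is left. Starts ajar 0.22 to 0.42 (free edge 5 to 10 mm up).
- jar: amber glass vitamin jar, loose, 52 mm diameter, 65 mm tall, standing about 100 mm to one side of the box's row; origin under its centre. To be left alone.
- egg_mould_a: orange silicone egg mould: loose ring 92 mm across, 20 mm high, with an upright tab to 47 mm; about 100 mm to the other side of the box's row; origin under its centre. To be left alone.
- egg_mould_b: second orange egg mould, the same, lying on the left of the bench, near the robot. To be left alone.
- bento: open lime bento tray, loose, 210 x 160 x 48 mm, on the right of the bench; origin under its centre. To be left alone.
- glass_box: glass food container with grey locking lid, loose, 128 x 162 x 62 mm, at the far left or far right; origin under its centre. To be left alone.
- mug: blue mug, loose, 82 mm diameter, 92 mm tall, at the far left or far right; origin under its centre. To be left alone.
- caddy: stainless compost caddy with flip top and black pedal, fixed, 196 mm diameter, 204 mm tall, on the left of the bench; origin under its centre. An obstacle.
Not all that is in view belongs to the job. There is more than one size of the vitamin_box; the job needs the larger.

How it is judged:
By the outcome, as a careful person would: the job done as asked, in the order asked, and still so for the second after the job is handed in, with the robot touching nothing.
It also fails if it takes over 48 s, if anything falls off the work surface, if the arm or the gripper's body presses on something with over 40 N, if the wrist force passes 120 N, or if a joint passes its speed limit or range.

## Working session

There is one attempt and no reset: what is moved stays moved. The work goes in short steps, Python scripts to look and compute and a tool call to move; the robot and the scene stay as the last step left them, time stands still between calls to the robot, and variables do not carry over. Pictures are saved under pics/ and viewed, at most 10 in all, crops included, and the job is handed in when it is done.

Besides the shell and the picture viewer there is one more tool, called after "Request:" as name(argument=value, ...) on one line, values as JSON. move_arm: Moves the arm, as the interface text tells. Its arguments: {"type":"object","properties":{"deltas":{"type":"array","items":{"type":"number"}}},"required":["deltas"]}

```bash
mkdir -p pics; cat > h.py <<'E'
import numpy as np,cv2
from scipy.spatial.transform import Rotation as R
from bench import robot
def snap(n):
    o=robot.get_obs(); s=robot.snapshot(n)
    if n=="wrist":
        T=np.eye(4);T[:3,:3]=R.from_euler('xyz',o['ee_rot']).as_matrix() if np.size(o['ee_rot'])==3 else np.array(o['ee_rot']);T[:3,3]=o['tool_pos'];T=T@np.array(s['T_tool_cam'])
    else:
        T=np.eye(4);q=np.array(s['orientation']);T[:3,:3]=q if q.shape==(3,3) else R.from_euler('xyz',q).as_matrix();T[:3,3]=s['origin']
    return s,T
def cloud(s,T):
    d=s['depth'];f=200/np.tan(np.radians(s['fov_y'])/2)
    v,u=np.mgrid[:400,:640]
    P=np.stack([(u-s['cx'])*d/f,-(v-s['cy'])*d/f,-d],-1)
    return P@T[:3,:3].T+T[:3,3]
E
python3 - <<'E'
from h import *
for n in("top","side"):
    s,T=snap(n);cv2.imwrite(f"pics/{n}0.png",s['image'][:,:,::-1])
    print(n,{k:(v if np.size(v)<20 else np.shape(v)) for k,v in s.items()})
    np.savez(f"{n}0.npz",im=s['image'],P=cloud(s,T))
o=robot.get_obs();print(o)
E
```

```text
top {'image': (400, 640, 3), 'depth': (400, 640), 'fov_y': 44.024018955038905, 'cx': 318.6287207115913, 'cy': 193.26179313849426, 'origin': array([0.39680189, 0.03900588, 1.79262732]), 'orientation': array([ 0.06979173, -0.00741327, -1.59625676])}
side {'image': (400, 640, 3), 'depth': (400, 640), 'fov_y': 45.462989328005655, 'cx': 318.3361363783228, 'cy': 194.83934027451025, 'origin': array([0.30540541, 1.33626194, 1.08693879]), 'orientation': array([ 0.9054714 ,  0.02006953, -2.9985299 ])}
{'time': 0.1, 'joint_positions': array([ 1.17789880e+00,  8.78988531e-02,  1.37207054e+00, -3.01239232e-05,
        1.68357848e+00, -1.03084486e-01]), 'qvel': array([-0.00159301, -0.00090771, -0.00417838, -0.00076843, -0.00106374,
        0.00095108]), 'joint_torque': array([ 1.41681263e-03, -3.41253483e+01, -3.03300440e+01,  7.19079422e-02,
        3.04622948e-02, -1.17747486e-04]), 'tool_pos': array([0.15699791, 0.52661854, 0.20442803]), 'ee_rot': array([-3.13964474e+00, -1.71415064e-04,  2.85177609e+00]), 'wrist_force': array([ 0.25617445,  0.89185412, -0.74361216]), 'wrist_torque': array([ 0.00996647, -0.02216291, -0.03282182]), 'finger_force': 0.0, 'width': 0.0939718425818291}
```

View pics/top0.png

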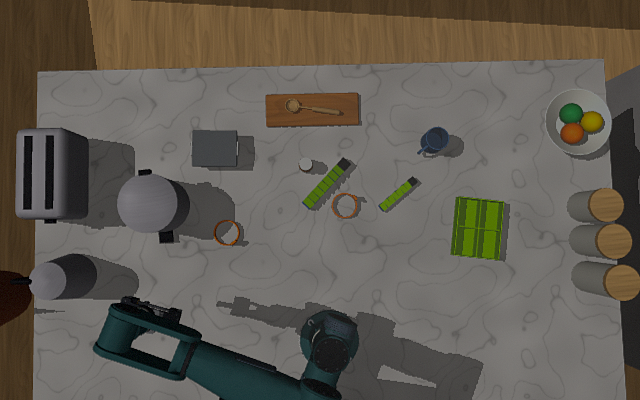

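View pics/side0.png

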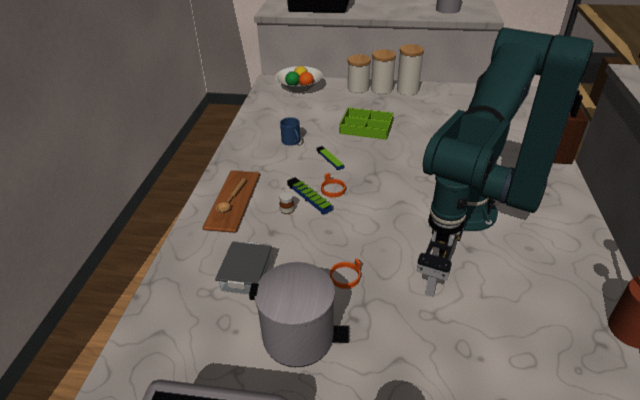

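The top view shows the large box with its pad at about (346,163) and row end near (306,203). The jar is at (306,165) and mould a at (346,205). The side view agrees.

```bash
python3 - <<'E'
from h import *
for n in("top","side"):
    z=np.load(n+"0.npz");im,P=z['im'],z['P']
    hsv=cv2.cvtColor(im,cv2.COLOR_RGB2HSV)
    m=((hsv[...,0]>32)&(hsv[...,0]<55)&(hsv[...,1]>150)).astype(np.uint8)
    m=cv2.morphologyEx(m,cv2.MORPH_CLOSE,np.ones((5,5)))
    k,l,st,c=cv2.connectedComponentsWithStats(m)
    for i in range(1,k):
        if st[i,4]<60: continue
        q=P[(l==i)&(P[...,2]>.0)]
        r=cv2.minAreaRect(q[:,:2].astype(np.float32)*1000)
        print(n,c[i].round(),st[i,4],q.mean(0).round(4),"z",np.percentile(q[:,2],[5,50,95]).round(4),r)
    pads=[(346,163)] if n=="top" else []
    for u,v in pads:
        print("pad",P[v-2:v+3,u-2:u+3].mean((0,1)),im[v,u])
    if n=="top":
        for nm,(u,v) in dict(jar=(306,165),a=(346,205),tool=(327,360)).items(): print(nm,P[v,u].round(3))
    # blue+black+lime of box: above-table points near
    c0=np.array([.47,.02]);
    q=P.reshape(-1,3); b=q[(q[:,2]>.02)&(q[:,2]<.05)&(np.abs(q[:,0]-.5)<.2)&(np.abs(q[:,1])<.15)]
    print(len(b))
E
```

```text
top [323. 186.] 499 [0.545  0.007  0.0363] z [0.0199 0.034  0.0425] ((520.6431884765625, 19.33356475830078), (80.51239013671875, 237.512939453125), 62.248252868652344)
top [395. 196.] 271 [ 0.5046 -0.2513  0.0283] z [0.0137 0.022  0.0298] ((453.03924560546875, -143.2336883544922), (55.1579475402832, 377.4299011230469), 25.464128494262695)
top [477. 228.] 2845 [ 0.3823 -0.5421  0.0194] z [0.001  0.0084 0.0481] ((415.1762390136719, -294.39556884765625), (655.9938354492188, 208.24183654785156), 82.35812377929688)
pad [ 0.61687774 -0.0734138   0.09928854] [38 38 38]
jar [0.619 0.065 0.057]
a [ 0.477 -0.076 -0.005]
tool [-0.012  0.012  0.23 ]
706
side [366. 123.] 1277 [ 0.3825 -0.5279  0.0307] z [0.0067 0.0287 0.0494] ((397.992919921875, 345.66619873046875), (1977.4669189453125, 221.43966674804688), 88.95027160644531)
side [331. 157.] 126 [ 0.5055 -0.2497  0.0248] z [0.0204 0.025  0.0291] ((504.97760009765625, -253.072021484375), (30.352176666259766, 139.7496337890625), 39.75555419921875)
side [312. 194.] 301 [0.5419 0.0124 0.0359] z [0.0116 0.035  0.0415] ((406.41412353515625, 622.18701171875), (124.2528076171875, 1437.00537109375), 12.993171691894531)
675
```

```bash
python3 - <<'E'
import cv2
a=cv2.imread("pics/top0.png")[130:230,280:440];b=cv2.imread("pics/side0.png")[140:230,250:390]
cv2.imwrite("pics/c.png",cv2.vconcat([cv2.resize(a,(480,300),interpolation=2),cv2.resize(b,(480,300),interpolation=2)]))
E
```

```text
(no output)
```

View pics/c.png

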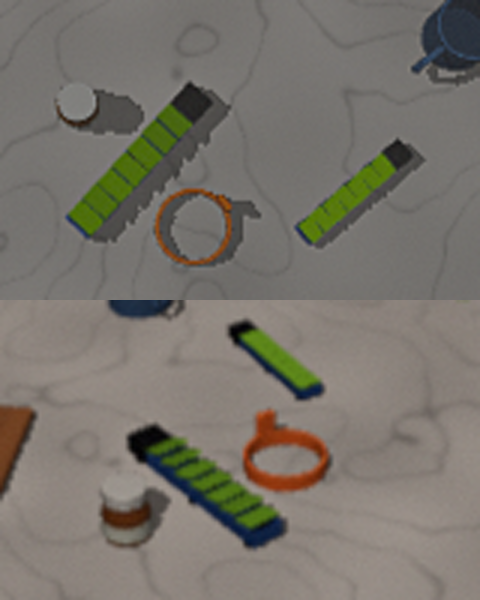

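The pad end is at the upper right in the top view (crop ~(190,100)) and the row runs down-left. I'll go above the box, turning tool x along the row.

Request:
move_arm(deltas=[0,0,0,-2,-1.5,-1,1,0,0,0,-6,-4.5,-3,1,0,0,0,-10,-7.5,-5,1,0,0,0,-14,-10.5,-6,1,0,0,0,-18,-13.5,-6,1,0,0,0,-22,-16.5,-6,1,0,0,0,-26,-19.5,-6,1,0,0,0,-30,-22.5,-6,1])

```text
time: 0.9
tool_pos: [0.3759, 0.2307, 0.2652]
ee_rot: [3.141, -0.0, 2.852]
wrist_force: [1.4, 0.4, -0.1]
width: 0.0339
finger_force: 0.0
```

Request:
move_arm(deltas=[0,0,0.1,-4,-3,0,1,0,0,0.2,-8,-6,0,1,0,0,0.3,-12,-9,0,1,0,0,0.4,-16,-12,0,1,0,0,0.5,-20,-15,0,1,0,0,0.52,-22.5,-17,0,1,0,0,0.52,-22.5,-17,0,1,0,0,0.52,-22.5,-17,0,1])

```text
time: 1.7
tool_pos: [0.5422, 0.005, 0.2645]
ee_rot: [-3.141, -0.002, 2.331]
wrist_force: [0.4, -0.1, -0.4]
width: 0.0003
finger_force: 0.0
```

```bash
python3 - <<'E'
from h import *
s,T=snap("wrist");cv2.imwrite("pics/w1.png",s['image'][:,:,::-1])
np.savez("w1.npz",im=s['image'],P=cloud(s,T))
o=robot.get_obs();print(o['time'],o['tool_pos'],o['ee_rot'],o['width'],o['wrist_force']);print(np.round(s['T_tool_cam'],3),s['fov_y'],s['cx'],s['cy'])
E
```

```text
1.75 [0.54197377 0.00572829 0.26500935] [-3.14122711e+00 -1.42877027e-03  2.33215430e+00] 0.0003063582632175347 [-1.07385525  0.06048515  0.32882409]
[[ 0.     0.959  0.282  0.082]
 [ 1.    -0.    -0.    -0.   ]
 [-0.     0.282 -0.959 -0.179]
 [ 0.     0.     0.     1.   ]] 60.703714028777554 324.7247080868444 203.05146544919683
```

View pics/w1.png

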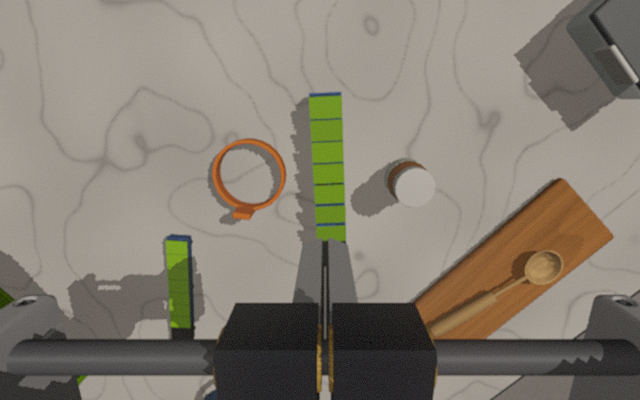

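The wrist view shows the row from lid 7's free edge (325,95) to lid 1 (331,240), with the pad hidden behind the fingers. I'll back off to see the pad and measure from both places.

Request:
move_arm(deltas=[0,0,0,-4,0,0,1,0,0,0,-8,0,0,1,0,0,0,-12,0,0,1,0,0,0,-12,0,0,1,0,0,0,-12,0,0,1])

```text
time: 2.25
tool_pos: [0.6249, -0.0804, 0.2649]
ee_rot: [-3.141, -0.002, 2.333]
wrist_force: [-0.5, 0.4, 0.7]
width: 0.0004
finger_force: 0.0
```

```bash
cat > m.py <<'E'
from h import *
import sys
def meas(im,P,h):
    hsv=cv2.cvtColor(im,cv2.COLOR_RGB2HSV)
    m=((hsv[...,0]>32)&(hsv[...,0]<55)&(hsv[...,1]>150)).astype(np.uint8)
    m=cv2.morphologyEx(m,cv2.MORPH_CLOSE,np.ones((9,9)))
    k,l,st,c=cv2.connectedComponentsWithStats(m)
    i=1+np.argmax([st[j,4]*(abs(c[j,0]-325)<60) for j in range(1,k)])
    r=np.median(P[l==i],axis=0);print("lime",st[i],r)
    rows=np.arange(st[i,1]+3,st[i,1]+st[i,3]-3)
    mid=[];w=[]
    for v in rows:
        u=np.flatnonzero(l[v]==i);mid.append(P[v,u[len(u)//4:-(len(u)//4)]].mean(0));w.append(np.linalg.norm(P[v,u[-2]]-P[v,u[1]]))
    mid=np.array(mid);g=(mid[:,2]>.015)&(mid[:,2]<.06);mid=mid[g]
    d=cv2.fitLine(mid[:,:2].astype(np.float32),cv2.DIST_HUBER,0,0,0).ravel()
    print("axis yaw",np.arctan2(d[1],d[0])%np.pi,"pt",d[2:],"width",np.median(w))
    return d
E
python3 - <<'E'
from m import *
z=np.load("w1.npz");d=meas(z['im'],z['P'],0)
s,T=snap("wrist");cv2.imwrite("pics/w2.png",s['image'][:,:,::-1]);P=cloud(s,T)
np.savez("w2.npz",im=s['image'],P=P)
o=robot.get_obs();print(o['tool_pos'],o['ee_rot'])
d=meas(s['image'],P,0)
E
```

```text
lime [ 309   96   36  145 4262] [0.5377162  0.0139236  0.03315572]
axis yaw 2.377782 pt [0.5500015  0.00248073] width 0.03265159790877306
[ 0.624616   -0.07995084  0.26568436] [ 3.14131657e+00 -7.95512345e-04  2.33368073e+00]
lime [ 308    0   38  151 4873] [0.54771079 0.0045455  0.03324982]
axis yaw 2.3774967 pt [5.5222398e-01 3.5783797e-04] width 0.03324722386782316
```

View pics/w2.png

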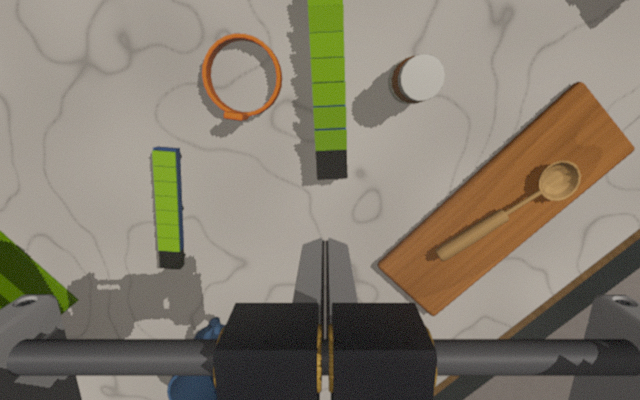

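The second view shows the black pad at rows 151–179, columns 316–347, with its centre at about (331,165).

```bash
python3 - <<'E'
from h import *
z=np.load("w2.npz");im,P=z['im'],z['P']
m=np.zeros((400,640),np.uint8);m[140:195,305:360]=(im[140:195,305:360].max(-1)<60)
k,l,st,c=cv2.connectedComponentsWithStats(m);i=1+np.argmax(st[1:,4]);print(st[i],c[i])
q=P[l==i];print("median z",np.median(q[:,2]),np.percentile(q[:,2],[10,90]))
u=np.array([np.cos(2.3777),np.sin(2.3777)]);n=np.array([-u[1],u[0]])
p0=np.array([.5511,.0014])
top=q[(q[:,2]>.022)]
a=(top[:,:2]-p0)@u;b=(top[:,:2]-p0)@n
print("pad along",np.percentile(a,[1,50,99]),"lat",np.percentile(b,[1,50,99]),"n",n)
z=np.load("w1.npz");im1,P1=z['im'],z['P']
for v in range(92,102): 
    print(v,im1[v,325],((P1[v,325,:2]-p0)@u).round(4),P1[v,325,2].round(4))
for nm,I,PP,(x,y) in (("jar",im1,P1,(413,184)),("tab",im1,P1,(243,213))): print(nm,((PP[y,x,:2]-p0)@u).round(3),((PP[y,x,:2]-p0)@n).round(3),PP[y,x,2])
# lid profile
for v in range(2,180,6): w=P[v,325:337]; print(v,((np.median(w,0)[:2]-p0)@u).round(4),np.median(w[:,2]).round(4),end=';')
E
```

```text
[317 151  29  28 765] [331.11372549 164.14771242]
median z 0.029557792238523117 [0.02845879 0.03055407]
pad along [-0.11669859 -0.10000169 -0.084132  ] lat [-0.01710899  0.00013169  0.01704473] n [-0.69173775 -0.72214879]
92 [124 129 140] 0.1038 0.0
93 [ 73  87 119] 0.1019 0.0277
94 [47 63 96] 0.1008 0.0263
95 [60 79 80] 0.1001 0.0096
96 [ 89 117  59] 0.0989 0.0106
97 [113 146  40] 0.0973 0.0357
98 [114 147  31] 0.0963 0.0347
99 [111 148  24] 0.0903 0.4433
100 [116 148  38] 0.0941 0.0364
101 [112 149  37] 0.093 0.0357
jar -0.002 -0.096 0.06526128653871688
tab -0.035 0.107 0.04262463990243692
2 0.0757 0.0304;8 0.0687 0.0367;14 0.0633 0.035;20 0.0577 0.0334;26 0.0523 0.0316;32 0.0461 0.0341;38 0.0399 0.0344;44 0.0336 0.0325;50 0.0282 0.0312;56 0.0223 0.0298;62 0.0154 0.0353;68 0.0093 0.0338;74 0.0031 0.032;80 -0.0031 0.0299;86 -0.0099 0.0352;92 -0.0163 0.0342;98 -0.0228 0.0319;104 -0.0294 0.03;110 -0.0354 0.0384;116 -0.0428 0.0356;122 -0.0497 0.0324;128 -0.0568 0.0293;134 -0.063 0.038;140 -0.0701 0.0354;146 -0.0777 0.0315;152 -0.0851 0.0298;158 -0.0925 0.0296;164 -0.1 0.0288;170 -0.1073 0.0296;176 -0.1147 0.0292;
```

Request:
move_arm(deltas=[0,0,-0.045,0.8,0.73,2,1,0,0,-0.045,0.8,0.73,6,1,0,0,-0.045,0.8,0.73,10,1,0,0,-0.045,0.8,0.73,14,1,0,0,-0.045,0.8,0.73,18,1,0,0,-0.045,0.8,0.73,21,1,0,0,-0.045,0.8,0.73,21.5,1,0,0,-0.045,0.8,0.73,21.5,1])

```text
time: 3.1
tool_pos: [0.6241, -0.0693, 0.0508]
ee_rot: [-3.141, -0.001, 2.379]
wrist_force: [-0.7, 0.0, 0.8]
width: 0.0003
finger_force: 0.0
```

```bash
cat > st.py <<'E'
from h import *
a=[]
for i in range(6):
    robot.snapshot("side");o=robot.get_obs();a.append(np.r_[o['tool_pos'],o['wrist_force'],o['ee_rot']])
a=np.array(a);print(o['time'],a.mean(0).round(4),a.std(0).round(4))
u=np.array([np.cos(2.3777),np.sin(2.3777)]);p=a.mean(0)[:2]-[.5511,.0014];print("along",p@u,"lat",p@[-u[1],u[0]])
E
python3 st.py
```

```text
3.4 [ 0.6264 -0.0706  0.0534  0.2738 -0.467   0.238   3.139   0.0038  2.3774] [0.0004 0.0004 0.0005 0.3049 0.3558 0.1387 0.0005 0.0008 0.0004]
along -0.10413352814790526 lat -7.490429064957593e-05
```

Request:
move_arm(deltas=[0,0,0,0,0,0.6,1,0,0,0,0,0,1.2,1,0,0,0,0,0,1.2,1,0,0,0,0,0,1.2,1])

```text
time: 3.8
tool_pos: [0.6245, -0.0708, 0.0377]
ee_rot: [-3.141, -0.001, 2.377]
wrist_force: [0.1, -0.3, -0.5]
width: 0.0002
finger_force: 0.0
```

```bash
python3 st.py
```

```text
4.1 [ 0.625  -0.0708  0.0385  0.038  -0.3752  0.2026  2.0943 -0.      2.3768] [1.0000e-04 0.0000e+00 2.0000e-04 3.4350e-01 2.4500e-01 2.4920e-01
 2.3414e+00 3.0000e-04 1.0000e-04]
along -0.10332966269053177 lat 0.0010228361182060776
```

Request:
move_arm(deltas=[0,0,0,0,0,0.15,1,0,0,0,0,0,0.3,1,0,0,0,0,0,0.45,1,0,0,0,0,0,0.6,1,0,0,0,0,0,0.6,1,0,0,0,0,0,0.6,1])

```text
time: 4.7
tool_pos: [0.6249, -0.0708, 0.0324]
ee_rot: [-3.142, -0.0, 2.377]
wrist_force: [0.1, 0.4, -0.1]
width: 0.0005
finger_force: 0.0
```

```bash
python3 st.py
```

```text
5.0 [ 6.2500e-01 -7.0800e-02  3.2500e-02  6.8400e-02  2.1650e-01  3.9240e-01
  3.1414e+00  1.0000e-04  2.3768e+00] [0.000e+00 0.000e+00 0.000e+00 3.357e-01 3.215e-01 5.313e-01 0.000e+00
 1.000e-04 0.000e+00]
along -0.1032977250088373 lat 0.0010103081892506283
```

Request:
move_arm(deltas=[0,0,0,0,0,0.05,1,0,0,0,0,0,0.1,1,0,0,0,0,0,0.1,1,0,0,0,0,0,0.1,1])

```text
time: 5.4
tool_pos: [0.6249, -0.0708, 0.0314]
ee_rot: [3.142, -0.0, 2.377]
wrist_force: [-0.8, -0.4, -0.0]
width: 0.0001
finger_force: 0.0
```

```bash
python3 st.py
```

```text
5.7 [ 0.625  -0.0708  0.0315 -0.0529  0.1056 -0.      3.1415 -0.      2.3768] [0.     0.     0.     0.2995 0.4272 0.2361 0.     0.     0.    ]
along -0.10325795048545951 lat 0.0010307537537296303
```

Well damped now, so I'll continue in 0.5–1 mm steps.

Request:
move_arm(deltas=[0,0,0,0,0,0.05,1,0,0,0,0,0,0.1,1,0,0,0,0,0,0.1,1])

```text
time: 6.0
tool_pos: [0.6249, -0.0708, 0.0304]
ee_rot: [3.142, -0.0, 2.377]
wrist_force: [-0.1, 0.3, -0.3]
width: 0.0006
finger_force: 0.0
```

```bash
python3 st.py
```

```text
6.3 [ 6.2490e-01 -7.0800e-02  3.0400e-02 -4.2900e-01 -1.5250e-01 -8.8100e-02
  3.1415e+00 -1.0000e-04  2.3768e+00] [0.     0.     0.     0.2778 0.5519 0.5682 0.     0.     0.    ]
along -0.10323788277922213 lat 0.001045961761506357
```

Request:
move_arm(deltas=[0,0,0,0,0,0.03,1,0,0,0,0,0,0.06,1,0,0,0,0,0,0.06,1])

```text
time: 6.6
tool_pos: [0.625, -0.0708, 0.03]
ee_rot: [3.141, 0.0, 2.377]
wrist_force: [-1.0, 0.3, 0.7]
width: 0.0006
finger_force: 0.5
```

```bash
python3 st.py
```

```text
6.9 [ 6.2500e-01 -7.0800e-02  3.0000e-02 -4.3780e-01 -1.9380e-01  9.2350e-01
  3.1414e+00  1.0000e-04  2.3768e+00] [0.     0.     0.     0.698  0.5218 0.3279 0.     0.     0.    ]
along -0.10329740782500392 lat 0.0010236917773639412
```

Request:
move_arm(deltas=[0,0,0,0,-0.05,0.03,1,0,0,0,0,-0.1,0.05,1,0,0,0,0,-0.1,0.05,1])

```text
time: 7.2
tool_pos: [0.6247, -0.0713, 0.0297]
ee_rot: [3.14, 0.001, 2.377]
wrist_force: [0.0, 1.3, 2.1]
width: 0.0003
finger_force: 0.9
```

```bash
python3 st.py
```

```text
7.5 [ 6.2460e-01 -7.1400e-02  2.9600e-02  1.4561e+00  8.5610e-01  2.2451e+00
  3.1409e+00  5.0000e-04  2.3769e+00] [0.000e+00 0.000e+00 0.000e+00 3.064e-01 2.808e-01 5.935e-01 1.000e-04
 0.000e+00 0.000e+00]
along -0.1034426983359934 lat 0.0017425838425214521
```

Light contact at about 2 N. I'm starting the stroke along tool x.

Request:
move_arm(deltas=[0,0,0,0.1,0.05,0,1,0,0,0,0.3,0.1,0,1,0,0,0,0.6,0.15,0,1,0,0,0,0.9,0.17,0,1,0,0,0,1.2,0.17,0,1,0,0,0,1.5,0.17,0,1,0,0,0,1.8,0.17,0,1,0,0,0,2.1,0.17,0,1])

```text
time: 8.3
tool_pos: [0.61, -0.0554, 0.0294]
ee_rot: [3.142, -0.0, 2.377]
wrist_force: [0.8, -1.5, 2.5]
width: 0.0001
finger_force: 1.2
```

Request:
move_arm(deltas=[0,0,0,0.3,0,0,1,0,0,0,0.6,0,0,1,0,0,0,0.9,0,0,1,0,0,0,1.2,0,0,1,0,0,0,1.5,0,0,1,0,0,0,1.8,0,0,1,0,0,0,2.1,0,0,1,0,0,0,2.4,0,0,1])

```text
time: 9.1
tool_pos: [0.5927, -0.0389, 0.0294]
ee_rot: [3.141, -0.0, 2.377]
wrist_force: [1.8, -1.3, 2.6]
width: 0.0007
finger_force: 1.2
```

Request:
move_arm(deltas=[0,0,0,0.3,0,0,1,0,0,0,0.6,0,0,1,0,0,0,0.9,0,0,1,0,0,0,1.2,0,0,1,0,0,0,1.5,0,0,1,0,0,0,1.8,0,0,1,0,0,0,2.1,0,0,1,0,0,0,2.4,0,0,1])

```text
time: 9.9
tool_pos: [0.5755, -0.0224, 0.0294]
ee_rot: [3.141, 0.0, 2.377]
wrist_force: [1.6, -1.3, 2.1]
width: 0.0005
finger_force: 1.1
```

Request:
move_arm(deltas=[0,0,0,0.3,0,0,1,0,0,0,0.6,0,0,1,0,0,0,0.9,0,0,1,0,0,0,1.2,0,0,1,0,0,0,1.5,0,0,1,0,0,0,1.8,0,0,1,0,0,0,2.1,0,0,1,0,0,0,2.4,0,0,1])

```text
time: 10.7
tool_pos: [0.5584, -0.0059, 0.0295]
ee_rot: [3.141, 0.001, 2.377]
wrist_force: [2.0, -0.8, 2.4]
width: 0.0005
finger_force: 1.3
```

Request:
move_arm(deltas=[0,0,0,0.3,0,0,1,0,0,0,0.6,0,0,1,0,0,0,0.9,0,0,1,0,0,0,1.2,0,0,1,0,0,0,1.5,0,0,1,0,0,0,1.8,0,0,1,0,0,0,2.1,0,0,1,0,0,0,2.4,0,0,1])

```text
time: 11.5
tool_pos: [0.5408, 0.0109, 0.0294]
ee_rot: [3.141, 0.0, 2.377]
wrist_force: [1.2, -1.1, 2.3]
width: 0.0005
finger_force: 1.3
```

Request:
move_arm(deltas=[0,0,0,0.3,0,0,1,0,0,0,0.6,0,0,1,0,0,0,0.9,0,0,1,0,0,0,1.2,0,0,1,0,0,0,1.5,0,0,1,0,0,0,1.8,0,0,1,0,0,0,2.1,0,0,1,0,0,0,2.4,0,0,1])

```text
time: 12.3
tool_pos: [0.5235, 0.0275, 0.0294]
ee_rot: [3.141, -0.0, 2.377]
wrist_force: [1.9, -0.8, 3.0]
width: 0.0006
finger_force: 1.2
```

Request:
move_arm(deltas=[0,0,0,0.3,0,0,1,0,0,0,0.6,0,0,1,0,0,0,0.9,0,0,1,0,0,0,1.2,0,0,1,0,0,0,1.5,0,0,1,0,0,0,1.8,0,0,1,0,0,0,2.1,0,0,1,0,0,0,2.4,0,0,1])

```text
time: 13.1
tool_pos: [0.5062, 0.0442, 0.0294]
ee_rot: [3.142, -0.0, 2.377]
wrist_force: [1.0, -0.8, 2.0]
width: 0.0007
finger_force: 1.1
```

Request:
move_arm(deltas=[0,0,0,0.3,0,0,1,0,0,0,0.6,0,0,1,0,0,0,0.9,0,0,1,0,0,0,1.2,0,0,1,0,0,0,1.5,0,0,1,0,0,0,1.8,0,0,1,0,0,0,2.1,0,0,1,0,0,0,2.4,0,0,1])

```text
time: 13.9
tool_pos: [0.4889, 0.0608, 0.0294]
ee_rot: [3.141, -0.0, 2.377]
wrist_force: [1.2, -1.6, 2.3]
width: 0.0005
finger_force: 1.1
```

Request:
move_arm(deltas=[0,0,0,0.3,0,0,1,0,0,0,0.6,0,0,1,0,0,0,0.9,0,0,1,0,0,0,1.2,0,0,1,0,0,0,1.4,0,0,1,0,0,0,1.4,0,0,1,0,0,0,1.4,0,0,1])

```text
time: 14.6
tool_pos: [0.4785, 0.0706, 0.0292]
ee_rot: [-3.142, -0.001, 2.377]
wrist_force: [0.7, 0.4, 2.9]
width: 0.0005
finger_force: 1.2
```

Request:
move_arm(deltas=[0,0,0,0,0,-0.2,1,0,0,0,0,0,-0.7,1,0,0,0,0,0,-1.5,1,0,0,0,0,0,-4,1,0,0,0,0,0,-8,1,0,0,0,0,0,-12,1,0,0,0,0,0,-16,1,0,0,0,0,0,-20,1])

```text
time: 15.4
tool_pos: [0.4784, 0.0703, 0.2315]
ee_rot: [3.141, -0.0, 2.377]
wrist_force: [0.7, 0.0, -0.0]
width: 0.0003
finger_force: 0.0
```

Request:
move_arm(deltas=[0,0,0,-4,0,0,1,0,0,0,-8,0,0,1,0,0,0,-12,0,0,1,0,0,0,-16,0,0,1,0,0,0,-20,0,0,1,0,0,0,-22,0,0,1,0,0,0,-22,0,0,1,0,0,0,-22,0,0,1])

```text
time: 16.2
tool_pos: [0.6373, -0.0818, 0.2291]
ee_rot: [-3.141, -0.002, 2.376]
wrist_force: [-0.5, 1.5, -0.4]
width: 0.0005
finger_force: 0.0
```

```bash
python3 - <<'E'
from h import *
s,T=snap("wrist");P=cloud(s,T)
t=snap("side")[0]['image'][140:230,250:390]
cv2.imwrite("pics/end.png",cv2.vconcat([s['image'],cv2.resize(t,(311,200)) if 0 else cv2.copyMakeBorder(cv2.resize(t,(311,200)),0,0,0,329,0)])[:,:,::-1])
p0=np.array([.5511,.0014]);u=np.array([np.cos(2.3777),np.sin(2.3777)]);n=np.array([-u[1],u[0]])
a=(P[...,:2]-p0)@u;b=(P[...,:2]-p0)@n
for k in range(-11,11):
    q=P[(np.abs(b)<.012)&(np.abs(a-k*.01)<.003)&(P[...,2]>.01)&(P[...,2]<.06)]
    if len(q): print(k,np.median(q[:,2]).round(4),end='; ')
print(robot.get_obs()['time'])
E
```

```text
-11 0.0294; -10 0.0295; -9 0.0295; -8 0.0294; -7 0.0296; -6 0.0294; -5 0.0294; -4 0.0296; -3 0.0293; -2 0.0296; -1 0.0295; 0 0.0294; 1 0.0297; 2 0.0292; 3 0.0294; 4 0.0295; 5 0.0295; 6 0.0295; 16.3
```

View pics/end.png

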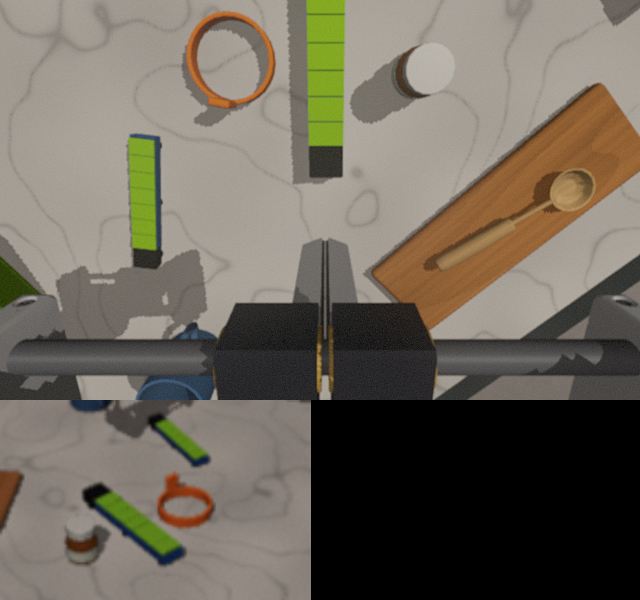

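In the wrist view all visible lids are flush, with the pad at (326,162) and the lids running up from row 147. The jar and mould haven't moved. Lid 7 is out of the frame, so I'll check it.

Request:
move_arm(deltas=[0,0,0,4,0,0,1,0,0,0,8,0,0,1,0,0,0,12,0,0,1,0,0,0,12,0,0,1,0,0,0,12,0,0,1])

```text
time: 16.8
tool_pos: [0.5503, 0.0023, 0.2306]
ee_rot: [3.14, 0.002, 2.379]
wrist_force: [-0.2, 0.4, 0.8]
width: 0.0004
finger_force: 0.0
```

```bash
python3 - <<'E'
from h import *
s,T=snap("wrist");P=cloud(s,T)
p0=np.array([.5511,.0014]);u=np.array([np.cos(2.3777),np.sin(2.3777)]);n=np.array([-u[1],u[0]])
a=(P[...,:2]-p0)@u;b=(P[...,:2]-p0)@n
for k in np.arange(3,10.1,.5):
    q=P[(np.abs(b)<.012)&(np.abs(a-k*.01)<.0025)&(P[...,2]>.01)&(P[...,2]<.06)]
    if len(q): print(k,np.median(q[:,2]).round(4),end='; ')
o=robot.get_obs();print(o['time'],o['wrist_force'])
E
```

```text
3.0 0.0296; 3.5 0.0296; 4.0 0.0295; 4.5 0.0294; 5.0 0.0298; 5.5 0.0296; 6.0 0.0295; 6.5 0.0296; 7.0 0.0296; 7.5 0.0295; 8.0 0.0296; 8.5 0.0295; 9.0 0.0296; 9.5 0.0297; 10.0 0.0248; 16.85 [-5.65061199e-01  1.96956990e-04  2.33521313e-01]
```

```bash
python3 -c "
from bench import robot
print(robot.close_job())"
```

```text
the job is handed in; nothing more can be done
None
```

All seven lids are shut: one unbroken 2–3 N stroke from the pad to lid 7 closed them, depth readings along the row came out level with the pad, the hand is clear, and the job was handed in at about 17 s.

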